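# Uncap a beam exit and hold the power sensor over it

## Task

Take the beam power at the upward exit of the mirror cube. Lift the red dust cap off the exit tube, put it away skirt down in its own cup of the cap rack, the red one, pushed home and let go; then pick up the power sensor, which lies window down on its rubber rest, carry it over the beam-line optics and hold it level with its window centred over the open exit tube, about a centimetre above the rim and touching nothing. Leave the blue cap and the optics where they stand, never let the sensor touch the cube or the optics, and finish while still holding the sensor there.

Things in the scene. Friction and masses are not known exactly. Their poses are not given: they have to be found in the camera images.
- mirror_cube: Fixed right-angle mirror cube: black 40 mm cube (its top 97 mm above the worktop) on a steel post and a black foot 58 x 25 mm; the origin is under the post, on the worktop, z up. From the middle of the cube's top an upright black exit tube, 25 mm across, rises 20 mm further. The beam-line optics stand in a row along the cube's own +y direction.
- exit_rim (a point): Centre of the exit tube's rim, on the tube's vertical axis, 117 mm above the worktop, 20 mm above the cube's top. The red cap covers it at the start.
- red_cap: Loose red plastic dust cap, 26 mm high, about 30 to 45 g; the origin is the centre of its open underside, z up along its axis. Lower part: hollow skirt and shoulder 33 mm across, from 0 to 12 mm (bore 28 mm wide, 9 mm deep, so on the 25 mm tube it sits with 1.5 mm play all round, the origin 9 mm below the rim, and lifts straight off). Upper part: solid ribbed grip, 27 mm across, from 12 to 26 mm; grip it there, above the shoulder, so that the fingers stay clear of the cup.
- red_cup: Red plastic cup, one of three on the cap rack (red, blue, yellow, in any order, 62 mm apart in a row); fixed to the rack. 14 mm high, 52 mm across its flared rim; the origin is the centre of its underside, which lies 8 mm above the worktop, z up.
- red_cup_floor (a point): Centre of the red cup's inner floor, 12 mm above the worktop and 10 mm below the rim. The cup is 37 mm wide inside, flaring to 44 mm at the rim. The cap is home when its origin lies on this point, skirt inside the cup and grip above it.
- cap_rack: Fixed aluminium plate 200 x 60 x 8 mm that carries the three cups; the origin is the centre of its underside, x along the row of cups, z up.
- blue_cap: Bystander: a blue cap, otherwise like the red one, standing in the blue cup. The yellow cup is empty.
- sensor: Loose photodiode power sensor head: flat black body 60 long (its x) x 42 wide (its y) x 13.5 mm thick (its z), about 100 to 180 g, with a 12 mm cable gland at its -x end; the body runs from x = -23.5 to +36.5 mm. It lies upside down, so its z axis points DOWN: the origin is in its upper face as it lies (23.5 mm above the worktop) and the window face is 13.5 mm below. It is to stay this way round. Grip it across the 42 mm.
- window (a point): Centre of the sensor's window, in its lower face, 17 mm from the origin towards +x and 13.5 mm along its z; 10 mm above the worktop at the start; seen from above, on the long centre line, 40 mm from the body's gland end and 20 mm from its plain end.
- sensor_rest: Fixed grey rubber block 70 x 32 x 10 mm under the sensor, along it and 10 mm narrower, so that fingertips can reach down beside the sensor; the origin is the centre of its underside.
- iris: Bystander: iris on a post holder, 97 mm high, foot 25 x 58 mm, standing loose, 58 mm from the cube's axis; origin under it.
- filter_flip: Bystander: flip mount with a red filter, 117 mm high, foot 25 x 58 mm, standing loose, 108 mm from the cube's axis; origin under it.
- fold_mirror: Bystander: mirror mount, 97 mm high, foot 25 x 58 mm, set at 45 degrees, standing loose, 162 mm from the cube's axis, last of the row; origin under it.
Things that resemble listed ones, but are neither listed nor needed, are in the scene too. What is shaped like the red_cap but green or pink is not meant. What is meant by the sensor is not orange, and is the smaller of those in its own colour.

How it is judged:
On the way:
1. the red cap is home in the red cup and let go (horizontal distance between red_cap and red_cup_floor below 0.004 m and z of red_cap in the frame of red_cup_floor below 0.003 m and angle between red_cap's own z axis and vertical below 0.12 rad and contact force between red_cap and the fingers below 0.05 N and linear speed of red_cap below 0.02 m/s), for 0.2 s.
At the end, for the whole second after the job is handed in: Red cap let go, at rest and upright in the red cup, within 4 mm of centre, under 3 mm off its floor. The still-held sensor is at rest, window down, level within 0.12 rad, its window within 5 mm of the tube's axis and 4 to 18 mm above the rim, touching only the fingers (all of step 1 and horizontal distance between window and exit_rim below 0.005 m and z of window in the frame of exit_rim between 0.004 and 0.018 m and angle between the z axis of sensor and the z axis of mirror_cube, either way round below 0.12 rad and z of sensor in the frame of exit_rim above 0.012 m and contact force between sensor and the fingers above 1 N and contact force between sensor and mirror_cube below 0.05 N and linear speed of sensor below 0.015 m/s and angular speed of sensor below 0.15 rad/s); the arm keeps its last pose, push and grip.
It fails at once if an optic of the beam line is shifted by more than 6 mm or tipped (distance of any of iris, filter_flip, fold_mirror from where it was at the start of the episode above 0.006 m or angle between any of iris, filter_flip, fold_mirror's own z axis and vertical above 0.2 rad).
It fails at once if the sensor touches the mirror cube or an optic (contact force between sensor and iris above 0.3 N or contact force between sensor and filter_flip above 0.3 N or contact force between sensor and fold_mirror above 0.3 N or contact force between sensor and mirror_cube above 0.3 N).
It fails at once if the blue cap is shifted by more than 10 mm (distance of blue_cap from where it was at the start of the episode above 0.01 m).
It also fails if it takes over 67 s, if anything falls off the work surface, if the arm or the gripper's body presses on something with over 40 N, if the wrist force passes 120 N, or if a joint passes its speed limit or range.

## Robot

A 6-joint arm with a two-finger parallel gripper is mounted at the origin on a cart in front of the work surface, level with it; the furniture and walls round the work are solid. World frame = base frame: x ahead of the robot, y to its left, z up, the work surface at z = 0. Lengths are in m, angles in rad, forces in N, time in s.
With the tool pointing down it reaches from about 0.35 to 0.975 m from the base axis. Payload 4.9 kg.
Tool frame: the origin (TCP) lies midway between the tips of the shut fingers; the grasp point (between the pads) lies 19 mm behind it; z points along the fingers, y is the line along which they close (so a half turn about z gives the same grasp; the last joint's range is limited). The gripper opens to 85 mm and grips with 20 to 120 N. Pads are 22 mm wide; open, the fingers measure 114 mm over their backs; the gripper's body (76 mm by 85 mm) begins 54 mm behind the grasp point. The pads swing forward as they close: fully open they stand 13 mm farther back than shut.
Start: joints at [1.003, 0.053, 1.613, -0, 1.476, -0.119], TCP at [0.271, 0.563, 0.196] pointing down, gripper open.
Joint ranges: [-3.01, 3.01], [-1.01, 2.22], [0.06, 2.58], [-1.02, 4.17], [0.09, 2.62], [-3.14, 3.14]. Speed limits (rad/s): [2.57, 2.57, 3.14, 3.14, 3.14, 3.14].

## Interface

Orientations are given as a rotation vector (axis times angle).
In Python, from station import ctrl gives the robot as it stands. The module is installed in compiled form; this text tells all that it offers.
- The arm moves only by the shell command python3 -m handwheel 'ROWS' [OPENING] [FORCE]. ROWS is JSON, a list of rows, each a list of 2 entries, a list of its own where there are three numbers: the shift along the tool's x, y, z in cm, then the turn, a rotation vector about the tool's x, y, z in rad. In form: [[[tx, ty, tz], [ax, ay, az]], ...]. A call has 1 to 5 rows; each row is the pose to reach, as a shift and turn from the pose commanded when the call began, along the tool's axes at that moment; what a row does not reach only later rows make up. A row lasts 1/8 s, in which the tool goes at most 62.5 mm and 10.7 degrees, less where a joint would pass 70% of its speed; a pose out of reach is approached as far as the arm can. A call with a gripper value outside its range is refused whole. OPENING is the gripper's target within -1 to 1 (shut at 1, half-way at 0, fully open at -1), set as the call begins (- or left out, the last holds). The fingers move at their own pace and stop on an object; FORCE is the grip in N (left out, the last holds). Time passes only in rows, so rows that repeat a pose let the fingers close. It gives the time, the measured TCP pose, the force, the opening and the grip force at its end, in the units of the state.
- ctrl.get_obs(): the state, without advancing time (a new reading comes with each control period).
- ctrl.get_image(name): name is "side" or "top"; returns the picture (400x640x3 uint8, blue, green, red); there is no depth.
- ctrl.calibration(name): a dict with "fx", "fy", "cx", "cy" (pixels), "k1" (the pictures are not rectified: a ray, as slopes to the right and down, at radius r is drawn at 1 + k1 r^2 times it, then the intrinsics apply), "R" (3x3) and "t" (3): a world point X has camera coordinates R X + t. Camera axes: x right, y down, z forward; pixel columns grow to the right and rows downward; lengths in m; the calibration is good to about 2 mm. A picture is of the moment at which its call begins. calibration takes no time and is no camera call.
- ctrl.finish_job(): hands the job in; it is judged then, once.
Trained networks look in the newest picture that a camera, given by its name, has taken for a name from the list of things; names that differ only in an ending like _2 or _b are one class to them, and where a whole thing is asked for, a point or a joint stands for the part that bears it (a point fixed in the world has none). Each returns a list of dicts, best first, with "score" (0 to 1); they miss things now and then, are a little off and sometimes report something else, mostly with a low value. They report only what shows in the picture. A call takes as long as a camera call. They do not tell look-alikes from the thing itself.
- ctrl.look_for(camera, query): "position" ([column, row] in pixels, amid what is visible of it).
- ctrl.landmark_of(camera, query): "position" ([column, row] in pixels: a listed point, or the origin of a listed thing).
The state is a dict: "t": time; "q": joint angles; "dq": joint speeds; "effort": joint torques, N m; "tool_pos": TCP position; "tool_rot": TCP orientation; "contact_force": force on the tool from outside, world axes, zero at the start; "wrist_torque": the same for the moment, N m; "opening": finger opening in m; "grip_force": force on a finger pad.
Only numpy, scipy, OpenCV 4.12 (cv2) and the standard library are available. Lean on these libraries where they do the work, as an engineer would, in place of code of your own. Each camera call takes 0.05 s, during which the arm holds its last target. There are 200 camera calls.

## Working session

There is one attempt and no reset: what is moved stays moved. The work goes in short steps, Python scripts to look and compute and a shell command to move; the robot and the scene stay as the last step left them, time stands still between calls to the robot, and variables do not carry over. Pictures are saved under pics/ and viewed, at most 10 in all, crops included, and the job is handed in when it is done.

```bash
mkdir -p pics
cat > h.py <<'E'
import numpy as np, cv2
from station import ctrl
from scipy.spatial.transform import Rotation as Ro
def ray(cam,p):
    c=ctrl.calibration(cam);k=c['k1']
    d=np.array([(p[0]-c['cx'])/c['fx'],(p[1]-c['cy'])/c['fy']]);s=d.copy()
    for _ in range(20): s=d/(1+k*(s@s))
    R=np.array(c['R']);t=np.array(c['t']).ravel()
    return -R.T@t, R.T@np.array([s[0],s[1],1])
def atz(cam,p,z):
    o,d=ray(cam,p); return o+d*(z-o[2])/d[2]
def tri(p1,p2):  # top, side pixels
    o1,d1=ray('top',p1);o2,d2=ray('side',p2)
    a=np.linalg.lstsq(np.c_[d1,-d2],o2-o1,rcond=None)[0]
    A=o1+a[0]*d1;B=o2+a[1]*d2; return (A+B)/2,np.linalg.norm(A-B)
def pix(cam,X):
    c=ctrl.calibration(cam);q=np.array(c['R'])@X+np.array(c['t']).ravel();s=q[:2]/q[2];s=s*(1+c['k1']*(s@s))
    return np.array([s[0]*c['fx']+c['cx'],s[1]*c['fy']+c['cy']])
E
python3 - <<'E'
from h import *
np.set_printoptions(precision=3,suppress=True)
for cam in('top','side'):
    im=ctrl.get_image(cam);cv2.imwrite(f'pics/{cam}0.png',im)
    for q in('red_cap','red_cup_floor','exit_rim','mirror_cube','sensor','window','cap_rack','sensor_rest','iris','filter_flip','fold_mirror'):
        print(cam,q,[(np.round(r['position']).tolist(),round(r['score'],2)) for r in ctrl.landmark_of(cam,q)[:5]])
    o,d=ray(cam,(320,200));print(o,d)
o=ctrl.get_obs();print(o['t'],o['tool_pos'],o['tool_rot'],o['opening'])
E
```

```text
top red_cap [([342.0, 154.0], 0.61), ([354.0, 184.0], 0.56), ([345.0, 217.0], 0.46)]
top red_cup_floor [([409.0, 159.0], 0.5), ([297.0, 177.0], 0.44), ([353.0, 186.0], 0.34)]
top exit_rim [([351.0, 183.0], 0.58)]
top mirror_cube [([348.0, 187.0], 0.62)]
top sensor [([253.0, 178.0], 0.89), ([237.0, 214.0], 0.85), ([217.0, 245.0], 0.63)]
top window [([260.0, 168.0], 0.96), ([233.0, 213.0], 0.8), ([219.0, 249.0], 0.59)]
top cap_rack [([406.0, 178.0], 0.73)]
top sensor_rest []
top iris []
top filter_flip [([316.0, 184.0], 0.61)]
top fold_mirror [([296.0, 179.0], 0.48)]
[0.363 0.093 1.13 ] [ 0.104 -0.002 -0.995]
side red_cap [([382.0, 311.0], 0.71), ([300.0, 246.0], 0.58), ([354.0, 312.0], 0.54), ([334.0, 219.0], 0.45), ([374.0, 246.0], 0.43)]
side red_cup_floor [([384.0, 311.0], 0.72)]
side exit_rim [([344.0, 215.0], 0.98)]
side mirror_cube [([337.0, 248.0], 0.66)]
side sensor [([267.0, 149.0], 0.71), ([300.0, 160.0], 0.68), ([338.0, 172.0], 0.55)]
side window [([265.0, 156.0], 0.77), ([302.0, 160.0], 0.76), ([342.0, 184.0], 0.74), ([384.0, 311.0], 0.44)]
side cap_rack [([356.0, 311.0], 0.87)]
side sensor_rest [([300.0, 168.0], 0.58)]
side iris [([337.0, 232.0], 0.5)]
side filter_flip [([341.0, 223.0], 0.77)]
side fold_mirror [([339.0, 208.0], 0.65)]
[ 0.44  -0.847  0.888] [ 0.034  0.761 -0.648]
1.2 [0.271 0.563 0.196] [ 0.699  3.063 -0.   ] 0.0855626667667659
```

View pics/top0.png

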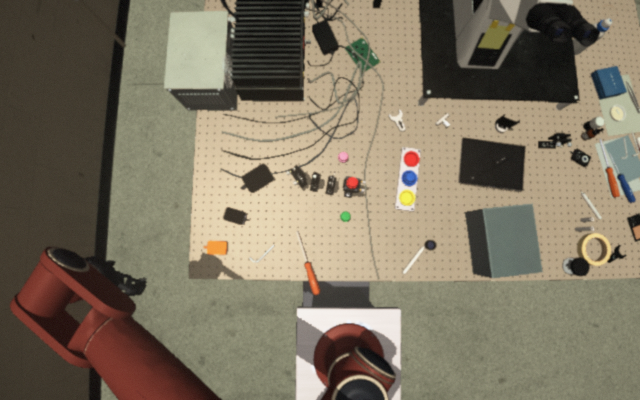

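View pics/side0.png

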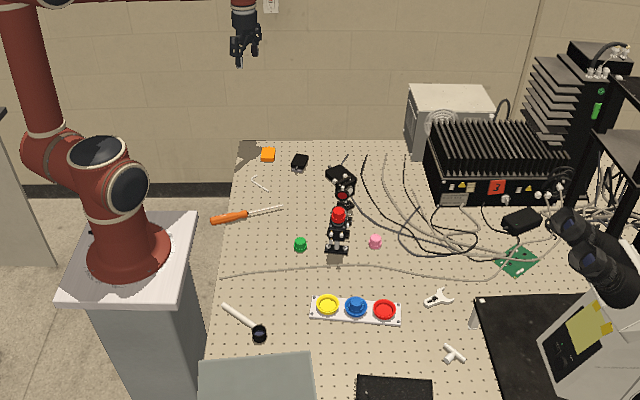

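The top picture shows the red cap on the cube at (352,184), with the optics running left from it to about (298,178). The red cup is at (411,159), blue (409,178) and yellow (406,198). There are three sensor candidates: large black (257,178), small black (236,215) and orange (217,247). The one meant is (236,215), as it is the smaller black one. The cap candidates are red (352,184), pink (344,157) and green (345,217), and only the red one is meant. Next I'll confirm this in one enlarged crop.

Run:
```python
from h import *
np.set_printoptions(precision=4,suppress=True)
t=cv2.imread('pics/top0.png');s=cv2.imread('pics/side0.png')
a=cv2.resize(t[150:260,205:305],None,fx=4,fy=4,interpolation=cv2.INTER_CUBIC)
b=cv2.resize(t[145:215,285:372],(400,322),interpolation=cv2.INTER_CUBIC)
c=cv2.resize(s[145:185,280:360],(400,200),interpolation=cv2.INTER_CUBIC)
im=np.zeros((530,800,3),np.uint8);im[:440,:400]=a;im[:322,400:]=b;im[325:525,400:]=c
cv2.imwrite('pics/crop1.png',im)
def blob(im,box,f):
    x0,y0,x1,y1=box;p=im[y0:y1,x0:x1].astype(int);m=f(p).astype(np.uint8)
    n,l,st,ce=cv2.connectedComponentsWithStats(m);i=1+st[1:,4].argmax();return ce[i]+[x0,y0],st[i,4],l==i
red=lambda p:(p[...,2]>110)&(p[...,1]<75)&(p[...,0]<75)
blk=lambda p:p.max(2)<70
for n,tb,sb in(('cap',(340,170,368,200),(325,200,350,222)),('cup',(398,145,424,172),(370,295,402,325))):
    ct,at,_=blob(t,tb,red);cs,as_,_=blob(s,sb,red);print(n,ct,at,cs,as_,tri(ct,cs))
    print([atz('top',ct,z) for z in((.117+.017,) if n=='cap' else (.022,))],[atz('side',cs,z) for z in((.117+.007,) if n=='cap' else (.022,))])
blue=lambda p:(p[...,0]>110)&(p[...,2]<90)
for n,box in(('yellow',(396,188,418,212)),):
    y,_,_=blob(t,box,lambda p:(p[...,2]>150)&(p[...,1]>130)&(p[...,0]<110));print('yellow',y,atz('top',y,.02))
    y,_,_=blob(s,(312,292,342,320),lambda p:(p[...,2]>150)&(p[...,1]>130)&(p[...,0]<110));print('yellow s',y,atz('side',y,.02))
cs,a,m=blob(t,(216,200,256,230),blk);ys,xs=np.nonzero(m)
W=np.array([atz('top',(x+216,y+200),.0235)[:2] for x,y in zip(xs,ys)]);r=cv2.minAreaRect((W*1000).astype(np.float32));print('sensor',cs,a,r,cv2.boxPoints(r))
cs,a,m=blob(s,(285,148,315,175),blk);print('side',cs,a,atz('side',cs,.017))
ys,xs=np.nonzero(m);W=np.array([atz('side',(x+285,y+148),.0235)[:2] for x,y in zip(xs,ys)]);r=cv2.minAreaRect((W*1000).astype(np.float32));print(r)
for q in('sensor','window','fold_mirror','filter_flip','mirror_cube'):pass
print('sens lm',atz('top',(237,214),.0235),atz('side',(300,160),.0235),'win',atz('top',(233,213),.01),atz('side',(302,160),.01))
print('flip lm',atz('top',(316,184),0),atz('top',(296,179),0),atz('top',(348,187),0),atz('side',(341,223),0),atz('side',(339,208),0),atz('side',(337,248),0))
print(pix('top',np.array([.271,.563,.196])))
```

```text
cap [351.5357 183.381 ] 84 [337.967  214.2582] 182 (array([0.5183, 0.0023, 0.1196]), np.float64(0.004405501701990568))
[array([0.5139, 0.0035, 0.134 ])] [array([ 0.5201, -0.0022,  0.124 ])]
cup [411.0959 158.7055] 146 [383.7713 309.0733] 341 (array([ 0.6125, -0.1949,  0.0182]), np.float64(0.0012293439177960069))
[array([ 0.6111, -0.1939,  0.022 ])] [array([ 0.6124, -0.1976,  0.022 ])]
yellow [406.7602 197.3626] [ 0.4891 -0.1781  0.02  ]
yellow s [327.0824 304.0962] [ 0.4901 -0.1797  0.02  ]
sensor [234.1515 215.4848] 198 ((427.8128356933594, 353.5346984863281), (56.03437042236328, 33.59671401977539), 74.86123657226562) [[404.2805 330.8768]
 [436.7113 322.1028]
 [451.3451 376.1926]
 [418.9143 384.9666]]
side [299.2513 161.2563] 199 [0.4291 0.3547 0.017 ]
((428.9132995605469, 343.9679260253906), (76.95463562011719, 42.96305465698242), 74.26544952392578)
sens lm [0.4325 0.3452 0.0235] [0.4314 0.3521 0.0235] win [0.4363 0.3609 0.01  ] [0.4373 0.3707 0.01  ]
flip lm [0.5312 0.1037 0.    ] [0.5466 0.1671 0.    ] [0.5226 0.0027 0.    ] [ 0.539   0.1005 -0.    ] [0.5374 0.1603 0.    ] [0.5233 0.0094 0.    ]
[137.364  270.7445]
```

View pics/crop1.png

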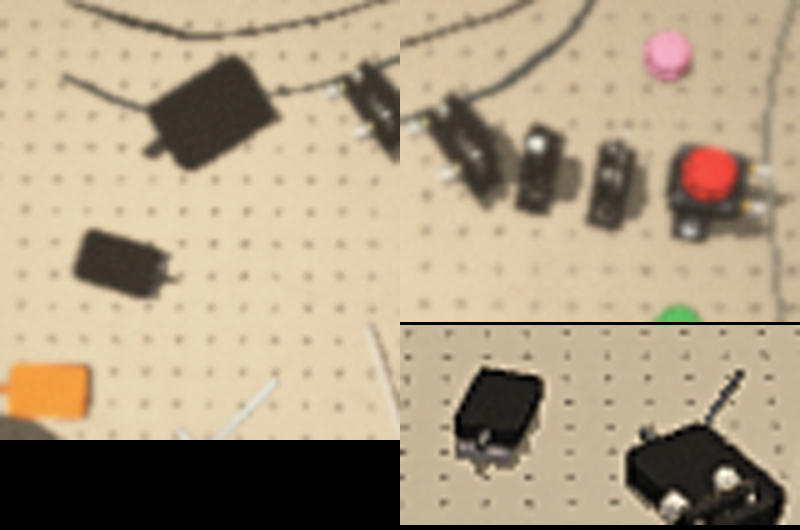

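The crop confirms it. The small plain black head at (235,215) has its gland on its right end, so the sensor's +x points left and up in the picture, at about 75° in the world. The larger ringed black one and the orange one are decoys. The red cap sits on the cube and the optics run in a row to its left. Cap first.

```bash
cat >> h.py <<'E'
def go(p,yaw,o=None):
    """shift (cm) and turn (rad) to TCP p with tool y at world angle yaw (deg, mod 180), z down"""
    o=o or ctrl.get_obs();R=Ro.from_rotvec(o['tool_rot']);M=R.as_matrix();c=np.radians(yaw)
    y=np.array([np.cos(c),np.sin(c),0])
    if y@M[:,1]<0:y=-y
    z=np.array([0,0,-1.]);T=np.c_[np.cross(y,z),y,z]
    print('shift',np.round(M.T@(np.array(p)-o['tool_pos'])*100,2),'turn',np.round((R.inv()*Ro.from_matrix(T)).as_rotvec(),3))
E
python3 -c "
from h import *
go([.518,0,.19],82)"
```

```text
shift [-46.67 -40.02   0.61] turn [-0.     0.    -0.309]
```

```bash
python3 -m handwheel '[[[-4.6,-4,-1],[0,0,0]],[[-9.2,-8,-2],[0,0,-0.1]],[[-14,-12,-3],[0,0,-0.2]],[[-18.6,-16,-3],[0,0,-0.3]],[[-23.3,-20,-3],[0,0,-0.309]]]' -1 30
python3 -c "
from h import *
go([.518,0,.19],82)"
```

```text
t: 1.82
tool_pos: [0.3949, 0.2801, 0.2266]
tool_rot: [0.217, 3.133, 0.001]
contact_force: [0.2, 0.4, -1.0]
opening: 0.0856
grip_force: 0.0
shift [-16.05 -26.05   3.66] turn [0.001 0.001 0.001]
```

```bash
python3 -m handwheel '[[[-3.2,-5.2,0],[0,0,0]],[[-6.4,-10.4,0],[0,0,0]],[[-9.6,-15.6,0],[0,0,0]],[[-12.8,-20.8,0],[0,0,0]],[[-16,-26,0],[0,0,0]]]'
python3 -m handwheel '[[[0,0,1.8],[0,0,0]],[[0,0,3.6],[0,0,0]],[[0,0,3.6],[0,0,0]]]'
python3 - <<'E'
from h import *
t=ctrl.get_image('top');s=ctrl.get_image('side')
a=cv2.resize(t[140:230,310:400],(400,400),interpolation=cv2.INTER_CUBIC);b=cv2.resize(s[150:260,280:390],(400,400),interpolation=cv2.INTER_CUBIC)
cv2.imwrite('pics/crop2.png',np.hstack([a,b]));go([.518,0,.124],82)
E
```

```text
t: 2.45
tool_pos: [0.5171, 0.0, 0.2265]
tool_rot: [0.22, 3.133, 0.0]
contact_force: [1.0, 0.7, 0.1]
opening: 0.0856
grip_force: 0.0
t: 2.82
tool_pos: [0.5145, 0.0035, 0.1872]
tool_rot: [-0.216, -3.129, -0.001]
contact_force: [0.2, -0.4, 0.1]
opening: 0.0853
grip_force: 0.0
shift [-0.25 -0.31  6.58] turn [ 0.    -0.001  0.002]
```

View pics/crop2.png

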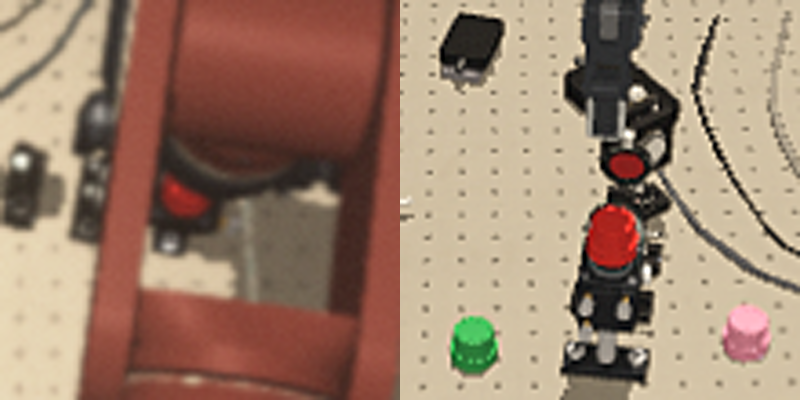

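The side view shows the near finger above the cap, slightly left of its axis. I'll compare its predicted pixel position with what I see.

Run:
```python
from h import *
o=ctrl.get_obs();print(o['t'],o['tool_pos'])
M=Ro.from_rotvec(o['tool_rot']).as_matrix();
for k in(1,-1): print(pix('side',o['tool_pos']+M@[0,k*.05,-.013]),(o['tool_pos']+M@[0,k*.05,-.013])[:2])
for x in(.514,.517,.520): print(pix('side',np.array([x,0,.122])),pix('top',np.array([x,0.,.13])))
print(pix('side',np.array([.518,0.005,.122])))
```

```text
2.925 [0.51601459 0.0033673  0.18975938]
[339.11354311 172.67083316] [0.5228827  0.05289221]
[335.55099914 200.76295334] [ 0.50916271 -0.04616213]
[335.26949103 214.28978031] [352.6664839  183.56849882]
[336.56147703 214.27754084] [352.66434846 182.50673853]
[337.85316457 214.26526498] [352.66217148 181.44575851]
[336.86850985 212.83188076]
```

Run:
```python
from h import *
s=ctrl.get_image('side');o=ctrl.get_obs();print(o['t'],o['tool_pos'])
cv2.imwrite('pics/crop3.png',cv2.resize(s[90:260,240:430],(664,594),interpolation=cv2.INTER_CUBIC))
```

```text
2.975 [0.51647197 0.00319735 0.19049238]
```

View pics/crop3.png

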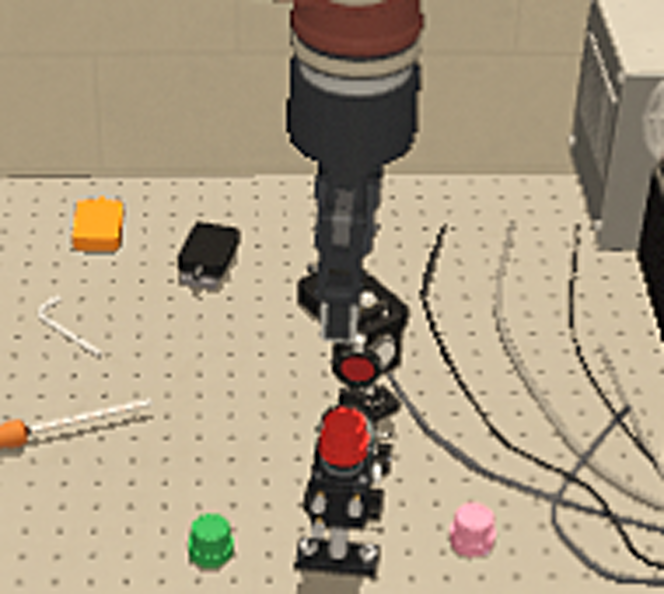

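Run:
```python
from h import *
p=np.array([.271,.563,.196]);y=np.array([.434,.901,0])
for k in(-.05,0,.05): print(k,pix('side',p+k*y+[0,0,.013]))
p=np.array([.5165,.003,.19])
for k in(-.05,0,.05): print(k,pix('side',p+[0,k,.013]))
print(pix('side',np.array([.518,0,.117])),pix('side',np.array([.518,0,.0])),pix('side',np.array([.54,.162,.0])))
print(ctrl.calibration('side'))
```

```text
-0.05 [239.44147324  78.93246534]
0 [247.85725035  72.29655738]
0.05 [255.89578767  65.98217339]
-0.05 [339.0005251  200.90145559]
0 [337.62609392 186.24039294]
0.05 [336.33974516 172.57780013]
[336.90976931 215.87014114] [335.09320925 250.76652827] [339.91601319 207.58039195]
{'fx': 493.52552416685586, 'fy': 493.52552416685586, 'cx': 315.42354526687484, 'cy': 195.36471435838226, 'k1': -0.14915512021684968, 'R': array([[ 0.99965628, -0.02429522,  0.00985192],
       [-0.00802739, -0.6413913 , -0.76717193],
       [ 0.02495755,  0.76682915, -0.64136587]]), 't': array([-0.46903221,  0.14157996,  1.20863839])}
```

The fingertip shows at (337,187), while the model puts it at about row 200. I'll shut the gripper in free air to see where the tips really are.

```bash
python3 -m handwheel '[[[0,0,0],[0,0,0]],[[0,0,0],[0,0,0]],[[0,0,0],[0,0,0]],[[0,0,0],[0,0,0]],[[0,0,0],[0,0,0]]]' 1 20
python3 - <<'E'
from h import *
s=ctrl.get_image('side');o=ctrl.get_obs();print(o['t'],o['tool_pos'],o['opening'])
for d in(0,.019,.03): print(pix('side',o['tool_pos']+[0,0,d]))
s0=cv2.imread('pics/side0.png')
f=lambda a:cv2.resize(a,(400,500),interpolation=cv2.INTER_CUBIC)
cv2.imwrite('pics/crop4.png',np.hstack([f(s[120:220,300:380]),f(s0[0:100,210:290])]))
E
```

```text
t: 3.6
tool_pos: [0.5165, 0.002, 0.1901]
tool_rot: [-0.22, -3.134, -0.0]
contact_force: [-0.2, -0.5, -1.1]
opening: 0.0002
grip_force: 0.0
3.65 [0.51652109 0.00200751 0.19008466] -8.118619666352455e-05
[337.43863196 191.02687966]
[337.76819824 184.37513461]
[337.96179682 180.45646236]
```

View pics/crop4.png

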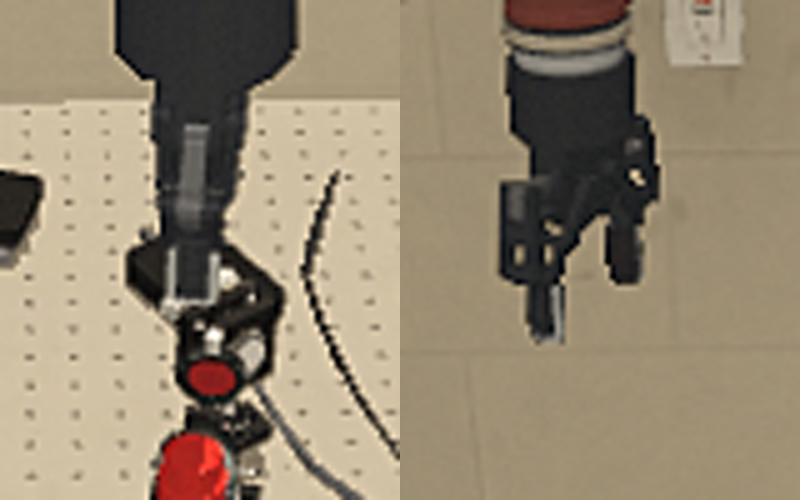

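The shut tips show at (338,181) but the model puts them at row 191, so they may sit about 30 mm higher than the TCP reading. I'll check by gently touching the cap's top, which is at z 0.134.

```bash
python3 -m handwheel '[[[-0.1,0.1,2.5],[0,0,0]],[[-0.1,0.1,4.5],[0,0,0]],[[-0.1,0.1,5.2],[0,0,0]],[[-0.1,0.1,5.2],[0,0,0]]]'
python3 -m handwheel '[[[0,0,0.1],[0,0,0]],[[0,0,0.2],[0,0,0]],[[0,0,0.3],[0,0,0]],[[0,0,0.4],[0,0,0]]]'
python3 -m handwheel '[[[0,0,0.1],[0,0,0]],[[0,0,0.2],[0,0,0]],[[0,0,0.2],[0,0,0]]]'
```

```text
t: 4.15
tool_pos: [0.5172, 0.0029, 0.1375]
tool_rot: [-0.219, -3.133, -0.0]
contact_force: [0.6, 0.4, 0.2]
opening: 0.0001
grip_force: 0.0
t: 4.65
tool_pos: [0.5178, 0.0029, 0.1343]
tool_rot: [0.219, 3.134, -0.0]
contact_force: [0.4, -0.9, 0.8]
opening: -0.0002
grip_force: 0.0
t: 5.03
tool_pos: [0.5175, 0.0029, 0.1319]
tool_rot: [-0.219, -3.134, 0.0]
contact_force: [0.1, -0.7, 0.1]
opening: -0.0
grip_force: 0.0
```

```bash
python3 -m handwheel '[[[0,0,0.2],[0,0,0]],[[0,0,0.4],[0,0,0]],[[0,0,0.6],[0,0,0]],[[0,0,0.6],[0,0,0]]]'
python3 - <<'E'
from h import *
s=ctrl.get_image('side');t=ctrl.get_image('top');o=ctrl.get_obs();print(o['tool_pos'],o['contact_force'])
f=lambda a:cv2.resize(a,(400,500),interpolation=cv2.INTER_CUBIC)
t0=cv2.imread('pics/top0.png')
for k in(-.05,.05):
    for z in (.209,.245): p=pix('top',np.array([.271+k*.434,.563+k*.901,z]));cv2.circle(t0,tuple(np.round(p).astype(int)),0,(0,255,0) if z<.22 else (0,0,255),-1)
cv2.imwrite('pics/crop5.png',np.hstack([f(s[150:250,300:380]),f(t0[220:320,80:160])]))
E
```

```text
t: 5.52
tool_pos: [0.5175, 0.0029, 0.1258]
tool_rot: [-0.219, -3.133, -0.0]
contact_force: [-0.1, -1.1, 0.1]
opening: -0.0001
grip_force: 0.0
[0.51764715 0.00290072 0.12608107] [0.83388436 0.22112332 0.27410966]
```

View pics/crop5.png

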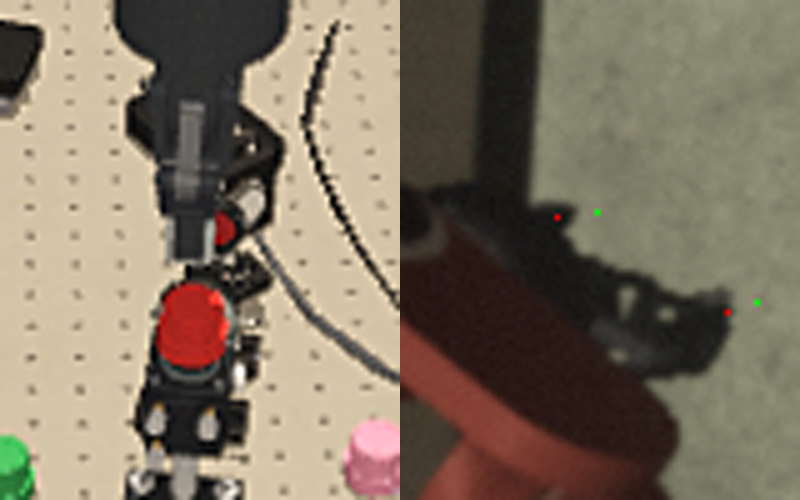

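The tip is at (338,202), still clear of the cap's top edge at row 207. The start top view also matches tips about 35 mm above the reading (the red dots). I'll keep probing to calibrate this offset.

```bash
python3 -m handwheel '[[[0,0,0.3],[0,0,0]],[[0,0,0.6],[0,0,0]],[[0,0,0.9],[0,0,0]],[[0,0,1.2],[0,0,0]],[[0,0,1.2],[0,0,0]]]'
python3 -m handwheel '[[[0,0,0.1],[0,0,0]],[[0,0,0.2],[0,0,0]],[[0,0,0.3],[0,0,0]],[[0,0,0.4],[0,0,0]]]'
```

```text
t: 6.25
tool_pos: [0.5174, 0.003, 0.1137]
tool_rot: [-0.219, -3.133, -0.0]
contact_force: [0.6, -0.5, -0.4]
opening: 0.0003
grip_force: 0.0
t: 6.75
tool_pos: [0.5177, 0.0029, 0.1101]
tool_rot: [0.219, 3.134, -0.0]
contact_force: [-0.0, -0.3, -0.3]
opening: -0.0001
grip_force: 0.0
```

```bash
python3 -m handwheel '[[[0,0,0.1],[0,0,0]],[[0,0,0.2],[0,0,0]],[[0,0,0.3],[0,0,0]],[[0,0,0.4],[0,0,0]]]'
python3 -m handwheel '[[[0,0,0.1],[0,0,0]],[[0,0,0.2],[0,0,0]],[[0,0,0.3],[0,0,0]],[[0,0,0.4],[0,0,0]]]'
```

```text
t: 7.25
tool_pos: [0.5176, 0.0029, 0.106]
tool_rot: [-0.219, -3.134, 0.0]
contact_force: [0.4, -0.7, -0.5]
opening: 0.0001
grip_force: 0.0
t: 7.75
tool_pos: [0.5177, 0.0029, 0.102]
tool_rot: [-0.219, -3.134, -0.0]
contact_force: [0.3, 0.4, 0.5]
opening: 0.0
grip_force: 0.0
```

```bash
python3 -m handwheel '[[[0,0,0.1],[0,0,0]],[[0,0,0.2],[0,0,0]],[[0,0,0.2],[0,0,0]]]'
python3 - <<'E'
from h import *
s=ctrl.get_image('side');f=lambda a:cv2.resize(a,(500,500),interpolation=cv2.INTER_CUBIC)
cv2.imwrite('pics/crop6.png',f(s[170:240,305:375]))
E
```

```text
t: 8.12
tool_pos: [0.5176, 0.0029, 0.1]
tool_rot: [-0.219, -3.134, -0.0]
contact_force: [-0.1, 0.6, 0.4]
opening: -0.0002
grip_force: 0.0
```

View pics/crop6.png

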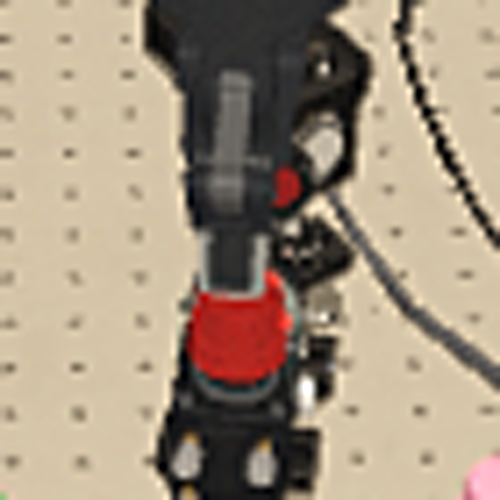

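The tip now overlaps the cap's top at (338,211), with the cap's centre about 0.7 px further right, so contact is close.

```bash
python3 -m handwheel '[[[0,0,0.1],[0,0,0]],[[0,0,0.2],[0,0,0]],[[0,0,0.2],[0,0,0]]]'
python3 -m handwheel '[[[0,0,0.1],[0,0,0]],[[0,0,0.2],[0,0,0]],[[0,0,0.2],[0,0,0]]]'
```

```text
t: 8.55
tool_pos: [0.5178, 0.0029, 0.0988]
tool_rot: [0.219, 3.134, -0.0]
contact_force: [-3.5, 1.4, 5.4]
opening: -0.0001
grip_force: 2.5
t: 8.93
tool_pos: [0.5179, 0.0029, 0.0988]
tool_rot: [-0.219, -3.134, 0.0]
contact_force: [-7.8, 0.6, 13.9]
opening: 0.0003
grip_force: 7.2
```

The first force comes at a reading of 0.0988, where the tip is at 0.134. So the tips sit 35 mm above the reported TCP, and I'll use that offset from here. Now rise, open, then go down to the grip.

```bash
python3 -m handwheel '[[[-0.15,0,-2.5],[0,0,0]],[[-0.15,0,-2.5],[0,0,0]],[[-0.15,0,-2.5],[0,0,0]],[[-0.15,0,-2.5],[0,0,0]],[[-0.15,0,-2.5],[0,0,0]]]' -1
python3 -c "
from h import *
go([.519,.002,.0865],82)"
```

```text
t: 9.55
tool_pos: [0.5186, 0.0028, 0.1201]
tool_rot: [-0.219, -3.132, -0.0]
contact_force: [0.6, -0.4, -0.2]
opening: 0.085
grip_force: 0.0
shift [-0.06 -0.07  3.36] turn [-0.    -0.002 -0.   ]
```

```bash
python3 -m handwheel '[[[0,0,1.2],[0,0,0]],[[0,0,2.4],[0,0,0]],[[0,0,3.35],[0,0,0]],[[0,0,3.35],[0,0,0]]]'
python3 -m handwheel '[[[0,0,0],[0,0,0]],[[0,0,0],[0,0,0]],[[0,0,0],[0,0,0]],[[0,0,0],[0,0,0]],[[0,0,0],[0,0,0]]]' 1 20
```

```text
t: 10.05
tool_pos: [0.518, 0.0028, 0.086]
tool_rot: [-0.219, -3.131, -0.0]
contact_force: [0.0, -0.2, -0.8]
opening: 0.0855
grip_force: 0.0
t: 10.68
tool_pos: [0.5196, 0.0026, 0.0882]
tool_rot: [0.219, 3.133, -0.0]
contact_force: [-0.8, -0.7, 3.5]
opening: 0.0256
grip_force: 19.8
```

Gripped, with the opening at 25.6 mm. Lift straight off.

```bash
python3 -m handwheel '[[[0,0,-0.7],[0,0,0]],[[0,0,-1.4],[0,0,0]],[[0,0,-3],[0,0,0]],[[0,0,-6],[0,0,0]],[[0,0,-6],[0,0,0]]]' - 40
python3 - <<'E'
from h import *
go([.612,-.195,.0],82)
t=ctrl.get_image('top');s=ctrl.get_image('side')
for q in('red_cap','exit_rim','mirror_cube','red_cup_floor'):
  for c in('top','side'): print(q,c,[(np.round(r['position'],1).tolist(),round(r['score'],2)) for r in ctrl.landmark_of(c,q)[:4]])
cv2.imwrite('pics/lift.png',s)
E
```

```text
t: 11.3
tool_pos: [0.5215, 0.0024, 0.1516]
tool_rot: [0.219, 3.127, -0.001]
contact_force: [-0.5, 0.1, 0.0]
opening: 0.0248
grip_force: 39.3
shift [-11.61 -18.29  15.24] turn [ 0.     0.007 -0.   ]
red_cap top []
red_cap side [([337.2, 198.3], 0.65), ([373.6, 247.9], 0.63), ([300.7, 250.0], 0.56)]
exit_rim top [([352.1, 183.3], 0.63), ([317.5, 182.7], 0.5), ([297.7, 178.6], 0.35)]
exit_rim side [([340.0, 215.0], 0.65)]
mirror_cube top [([350.1, 187.5], 0.71), ([410.0, 178.1], 0.6)]
mirror_cube side [([337.9, 247.2], 0.6)]
red_cup_floor top [([410.2, 160.1], 0.69), ([407.5, 178.7], 0.48)]
red_cup_floor side [([384.8, 311.2], 0.93), ([298.0, 161.5], 0.72), ([339.8, 215.1], 0.49)]
```

```bash
python3 -c "
from h import *
for p,c in(((410.2,160.1),'top'),((384.8,311.2),'side')): print(atz(c,p,.012))
print(tri((410.2,160.1),(384.8,311.2)))"
python3 -m handwheel '[[[-2.3,-3.7,0],[0,0,0]],[[-4.6,-7.4,0],[0,0,0]],[[-7,-11,0],[0,0,0]],[[-9.3,-14.7,0],[0,0,0]],[[-11.6,-18.2,0],[0,0,0]]]'
python3 -m handwheel '[[[0,0,4],[0,0,0]],[[0,0,8],[0,0,0]],[[0,0,11],[0,0,0]],[[0,0,12],[0,0,0]],[[0,0,12],[0,0,0]]]'
python3 - <<'E'
from h import *
go([.612,-.195,-.008],82)
def blob(im,box):
    x0,y0,x1,y1=box;p=im[y0:y1,x0:x1].astype(int);m=((p[...,2]>110)&(p[...,1]<75)&(p[...,0]<75)).astype(np.uint8)
    n,l,st,ce=cv2.connectedComponentsWithStats(m);return [(np.round(ce[i]+[x0,y0],1),st[i,4],st[i,:4]+[x0,y0,0,0]) for i in range(1,n) if st[i,4]>15]
s=ctrl.get_image('side');t=ctrl.get_image('top')
print(blob(s,(360,270,420,330)));print(blob(t,(390,140,430,180)))
f=lambda a:cv2.resize(a,(400,400),interpolation=cv2.INTER_CUBIC)
cv2.imwrite('pics/crop7.png',np.hstack([f(s[260:330,350:420]),f(t[140:210,370:440])]))
E
```

```text
[ 0.60876547 -0.19352772  0.012     ]
[ 0.6159563  -0.19594377  0.012     ]
(array([ 0.61297999, -0.19439384,  0.0090925 ]), np.float64(0.006983442710625595))
t: 12.42
tool_pos: [0.609, -0.1951, 0.1473]
tool_rot: [-0.22, -3.134, -0.0]
contact_force: [0.4, 0.6, 0.1]
opening: 0.0254
grip_force: 39.4
t: 13.05
tool_pos: [0.6084, -0.1936, 0.0273]
tool_rot: [-0.219, -3.133, -0.001]
contact_force: [0.6, -0.2, -1.2]
opening: 0.0251
grip_force: 39.4
shift [-0.37 -0.09  3.53] turn [ 0.    -0.001 -0.   ]
[(array([383.2, 309.1]), np.int32(304), array([374, 292,  21,  28]))]
[(array([422.3, 160.4]), np.int32(413), array([409, 140,  21,  40])), (array([405.3, 157.9]), np.int32(19), array([404, 155,   4,   8]))]
```

View pics/crop7.png

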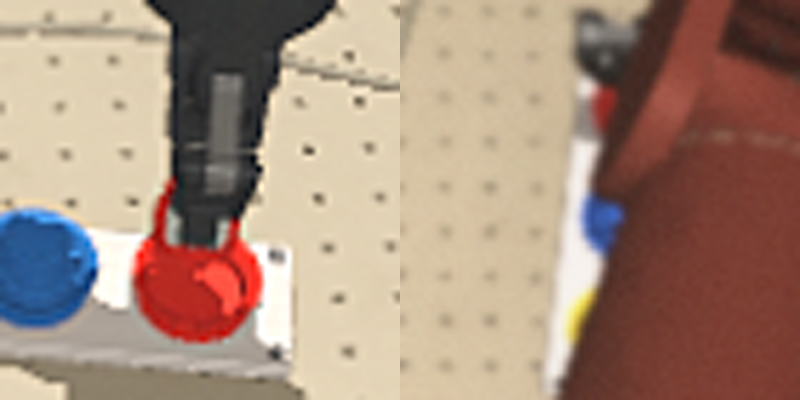

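In the side view the gripped cap is over the red cup. The finger's centre is at about column 384.6, and the cup's rim is centred at column 384.6, row 309. I'll work out how these map to x.

Run:
```python
from h import *
s=cv2.imread('pics/side0.png').astype(int)
# cup in the first side image: red bbox
m=(s[...,2]>110)&(s[...,1]<75)&(s[...,0]<75);m[:, :370]=0;m[:,402:]=0;m[:295]=0;m[325:]=0
y,x=np.nonzero(m);print('cup0 bbox',x.min(),x.max(),y.min(),y.max())
for n,p in(('rim c',(.612,-.195,.022)),('rim L',(.586,-.195,.022)),('rim R',(.638,-.195,.022)),('rim near',(.612,-.221,.022)),('rim far',(.612,-.169,.022)),('cup base near',(.612,-.216,.008)),('cap skirt c',(.6084,-.194,.047)),('finger near',(.6084,-.21,.066)),('finger near top',(.6084,-.215,.1))): print(n,pix('side',np.array(p)))
```

```text
cup0 bbox 374 395 299 319
rim c [383.43312007 308.1037101 ]
rim L [371.55182618 308.37202003]
rim R [395.26374551 307.81577842]
rim near [384.91964556 317.88982851]
rim far [381.98841479 298.63550378]
cup base near [383.93838825 319.85696572]
cap skirt c [382.92897893 300.62939398]
finger near [384.80698706 301.06233392]
finger near top [386.88450651 292.63935069]
```

```bash
python3 -m handwheel '[[[-0.67,0,0],[0,0,0]],[[-0.67,0,1],[0,0,0]],[[-0.67,0,2],[0,0,0]],[[-0.67,0,2],[0,0,0]]]'
python3 -m handwheel '[[[0,0,0.3],[0,0,0]],[[0,0,0.6],[0,0,0]],[[0,0,0.8],[0,0,0]],[[0,0,1.0],[0,0,0]],[[0,0,1.0],[0,0,0]]]'
```

```text
t: 13.65
tool_pos: [0.6139, -0.194, 0.0056]
tool_rot: [-0.219, -3.131, -0.002]
contact_force: [0.1, 0.5, -0.2]
opening: 0.0247
grip_force: 39.4
t: 14.28
tool_pos: [0.6155, -0.1948, -0.0006]
tool_rot: [-0.219, -3.134, 0.0]
contact_force: [-4.5, 1.3, 7.8]
opening: 0.0251
grip_force: 40.2
```

Contact on the +x side of the flare, so the cup's centre is more toward −x. I'll back off, shift −3 mm in x and push again.

```bash
python3 -m handwheel '[[[0,0,-0.3],[0,0,0]],[[0.3,0.05,-0.3],[0,0,0]],[[0.3,0.05,-0.3],[0,0,0]]]'
python3 -m handwheel '[[[0,0,0.2],[0,0,0]],[[0,0,0.4],[0,0,0]],[[0,0,0.6],[0,0,0]],[[0,0,0.6],[0,0,0]]]'
```

```text
t: 14.65
tool_pos: [0.6119, -0.1935, 0.0001]
tool_rot: [-0.219, -3.133, -0.0]
contact_force: [-0.1, 0.7, -1.0]
opening: 0.0249
grip_force: 39.4
t: 15.15
tool_pos: [0.6122, -0.1936, -0.0058]
tool_rot: [-0.219, -3.133, -0.0]
contact_force: [-0.0, 0.4, 0.3]
opening: 0.0246
grip_force: 39.4
```

```bash
python3 -m handwheel '[[[0,0,0.1],[0,0,0]],[[0,0,0.2],[0,0,0]],[[0,0,0.3],[0,0,0]],[[0,0,0.4],[0,0,0]],[[0,0,0.4],[0,0,0]]]'
```

```text
t: 15.78
tool_pos: [0.6126, -0.1938, -0.0077]
tool_rot: [-0.219, -3.134, 0.0]
contact_force: [-4.2, 0.7, 7.8]
opening: 0.0247
grip_force: 40.1
```

Home: the reading is −0.0077 against an expected −0.008, with floor force. Release, then rise.

```bash
python3 -m handwheel '[[[0,0,-0.15],[0,0,0]],[[0,0,-0.15],[0,0,0]]]'
python3 -m handwheel '[[[0,0,0],[0,0,0]],[[0,0,0],[0,0,0]],[[0,0,0],[0,0,0]],[[0,0,0],[0,0,0]],[[0,0,0],[0,0,0]]]' -1
python3 -m handwheel '[[[0,0,-1],[0,0,0]],[[0,0,-4],[0,0,0]],[[0,0,-10],[0,0,0]],[[0,0,-16],[0,0,0]],[[0,0,-19],[0,0,0]]]'
python3 - <<'E'
from h import *
go([.44,.2,.18],82);go([.429,.3505,.13],-15)
s=ctrl.get_image('side')
p=s.astype(int);m=(p[...,2]>110)&(p[...,1]<75)&(p[...,0]<75);m[:, :370]=0;m[:,402:]=0;m[:280]=0;m[325:]=0
y,x=np.nonzero(m);print('cup bbox',x.min(),x.max(),y.min(),y.max())
for z in(.038,.045):print(pix('side',np.array([.612,-.193,z])))
print([(np.round(r['position']),round(r['score'],2)) for r in ctrl.landmark_of('side','red_cap')])
cv2.imwrite('pics/placed.png',s)
E
```

```text
t: 16.02
tool_pos: [0.6127, -0.1938, -0.0076]
tool_rot: [0.219, 3.133, -0.0]
contact_force: [-0.1, -0.5, 1.4]
opening: 0.025
grip_force: 39.6
t: 16.65
tool_pos: [0.6124, -0.1937, -0.0079]
tool_rot: [-0.219, -3.134, 0.0]
contact_force: [-0.3, -0.3, 0.7]
opening: 0.0851
grip_force: 0.0
t: 17.27
tool_pos: [0.6143, -0.1945, 0.1883]
tool_rot: [0.219, 3.127, -0.004]
contact_force: [0.3, -0.0, -0.2]
opening: 0.0856
grip_force: 0.0
shift [22.76 36.64  0.58] turn [-0.002  0.007 -0.   ]
shift [25.98 51.4   5.53] turn [-0.007  0.005 -1.449]
cup bbox 374 394 299 319
[384.09581092 302.81992886]
[384.43944404 300.80115152]
[(array([380., 309.]), 0.78), (array([299., 246.]), 0.72), (array([375., 245.]), 0.65)]
```

The cap is in the cup and the red blob's box, (374–394, 299–319), matches that. Now to the sensor.

```bash
python3 -m handwheel '[[[2.6,5.1,0],[0,0,-0.14]],[[5.2,10.2,0],[0,0,-0.28]],[[7.8,15.4,0],[0,0,-0.42]],[[10.4,20.5,0],[0,0,-0.56]],[[13,25.6,0],[0,0,-0.7]]]'
python3 - <<'E'
from h import *
print(ctrl.get_obs()['q'])
go([.429,.3505,.18],-15)
E
```

```text
t: 18.0
tool_pos: [0.5177, 0.0794, 0.1808]
tool_rot: [0.875, -3.016, -0.001]
contact_force: [0.8, 0.2, -0.0]
opening: 0.0856
grip_force: 0.0
[ 1.00690889e-02 -1.80945837e-01  1.86144497e+00  9.40907191e-05
  1.46269105e+00 -2.12521489e+00]
shift [-7.   27.65  0.1 ] turn [ 0.001 -0.001 -0.745]
```

```bash
python3 -m handwheel '[[[-1.4,5.5,0],[0,0,-0.15]],[[-2.8,11,0],[0,0,-0.3]],[[-4.2,16.5,0],[0,0,-0.45]],[[-5.6,22,0],[0,0,-0.6]],[[-7,27.6,0],[0,0,-0.745]]]'
python3 -m handwheel '[[[0,0,0],[0,0,0]],[[0,0,0],[0,0,0]]]'
python3 - <<'E'
from h import *
print(ctrl.get_obs()['q'])
go([.429,.3505,-.028],-15)
t=ctrl.get_image('top');s=ctrl.get_image('side');cv2.imwrite('pics/t2.png',t);cv2.imwrite('pics/s2.png',s)
for q in('exit_rim','mirror_cube','red_cap','sensor','window'):
  for c in('top','side'): print(q,c,[(np.round(r['position'],1).tolist(),round(r['score'],2)) for r in ctrl.landmark_of(c,q)[:4]])
E
```

```text
t: 18.62
tool_pos: [0.4305, 0.3502, 0.1809]
tool_rot: [1.913, -2.49, -0.0]
contact_force: [0.5, 0.0, 0.2]
opening: 0.0854
grip_force: 0.0
t: 18.88
tool_pos: [0.4314, 0.3485, 0.181]
tool_rot: [1.907, -2.494, 0.0]
contact_force: [-0.3, -0.8, 0.5]
opening: 0.0853
grip_force: 0.0
[ 5.45552640e-01 -1.04077936e-01  1.79219972e+00 -4.59238637e-04
  1.45539680e+00 -2.33044650e+00]
shift [-0.17  0.26 20.9 ] turn [ 0.001 -0.002 -0.004]
exit_rim top [([347.7, 183.9], 0.72)]
exit_rim side [([341.6, 214.6], 0.89), ([335.5, 232.5], 0.51)]
mirror_cube top [([347.7, 187.2], 0.59)]
mirror_cube side [([335.8, 245.2], 0.58)]
red_cap top [([411.3, 160.1], 0.57), ([347.9, 218.0], 0.5), ([343.1, 156.5], 0.39)]
red_cap side [([299.9, 246.3], 0.62), ([376.8, 242.5], 0.56), ([383.3, 308.6], 0.49)]
sensor top [([254.2, 181.0], 0.98), ([235.7, 217.6], 0.68)]
sensor side [([299.3, 160.5], 0.66), ([338.5, 169.6], 0.54), ([264.6, 153.0], 0.53), ([342.3, 224.3], 0.31)]
window top [([231.9, 212.7], 0.69), ([262.9, 173.0], 0.68)]
window side [([301.4, 161.3], 0.68), ([341.0, 181.8], 0.68), ([264.1, 159.9], 0.53)]
```

Run:
```python
from h import *
np.set_printoptions(precision=4,suppress=True)
def fit(cam,f,box,z,th):
    x0,y0,x1,y1=box;g=cv2.imread(f)[y0:y1,x0:x1].max(2);K=8
    G=cv2.resize(g,None,fx=K,fy=K,interpolation=cv2.INTER_CUBIC);m=(G<th).astype(np.uint8);m=cv2.morphologyEx(m,cv2.MORPH_OPEN,np.ones((41,41)))
    n,l,st,_=cv2.connectedComponentsWithStats(m);i=1+st[1:,4].argmax();ys,xs=np.nonzero(l==i)
    W=np.array([atz(cam,((x+.5)/K-.5+x0,(y+.5)/K-.5+y0),z)[:2] for x,y in zip(xs[::7],ys[::7])])*1000
    r=cv2.minAreaRect(W.astype(np.float32));print(cam,th,r,W.mean(0))
for th in(90,120,140): fit('top','pics/top0.png',(214,198,258,232),.0235,th)
for th in(60,90,120): fit('side','pics/side0.png',(284,146,316,178),.0235,th)
# tube now: dark disc in top/side
for c,p in(('top',(347.7,183.9)),('top',(352.1,183.3)),('side',(341.6,214.6)),('side',(340,215)),('side',(344,215))): print(c,p,atz(c,p,.117))
print('pred rim',pix('top',np.array([.519,.0026,.117])),pix('side',np.array([.519,.0026,.117])))
t=cv2.imread('pics/t2.png');s=cv2.imread('pics/s2.png')
f=lambda a:cv2.resize(a,(400,400),interpolation=cv2.INTER_CUBIC)
cv2.imwrite('pics/rim.png',np.hstack([f(t[160:210,325:375]),f(s[190:260,305:375])]))
```

```text
top 90 ((427.2510986328125, 352.1126708984375), (62.9793701171875, 37.04140853881836), 76.18675231933594) [427.3726 352.8946]Traceback (most recent call last):
  File "<stdin>", line 9, in <module>
  File "<stdin>", line 7, in fit
  File "h.py", line 11, in atz
    o,d=ray(cam,p); return o+d*(z-o[2])/d[2]
        ~~~^^^^^^^
  File "h.py", line 5, in ray
    c=ctrl.calibration(cam);k=c['k1']
ValueError: time passes only in moves, steps and waits
```

```bash
sed -i 's/^def ray/import functools\ncal=functools.cache(ctrl.calibration)\ndef ray/; s/c=ctrl.calibration(cam)/c=cal(cam)/' h.py
python3 - <<'E'
from h import *
np.set_printoptions(precision=4,suppress=True)
def fit(cam,f,box,z,th):
    x0,y0,x1,y1=box;g=cv2.imread(f)[y0:y1,x0:x1].max(2);K=8
    G=cv2.resize(g,None,fx=K,fy=K,interpolation=cv2.INTER_CUBIC);m=(G<th).astype(np.uint8);m=cv2.morphologyEx(m,cv2.MORPH_OPEN,np.ones((41,41)))
    n,l,st,_=cv2.connectedComponentsWithStats(m);i=1+st[1:,4].argmax();ys,xs=np.nonzero(l==i)
    W=np.array([atz(cam,((x+.5)/K-.5+x0,(y+.5)/K-.5+y0),z)[:2] for x,y in zip(xs[::7],ys[::7])])*1000
    r=cv2.minAreaRect(W.astype(np.float32));print(cam,th,r,W.mean(0))
for th in(90,120,140): fit('top','pics/top0.png',(214,198,258,232),.0235,th)
for th in(60,90,120): fit('side','pics/side0.png',(284,146,316,178),.0235,th)
for c,p in(('top',(347.7,183.9)),('top',(352.1,183.3)),('side',(341.6,214.6)),('side',(340,215)),('side',(344,215))): print(c,p,atz(c,p,.117))
print('pred rim',pix('top',np.array([.519,.0026,.117])),pix('side',np.array([.519,.0026,.117])))
t=cv2.imread('pics/t2.png');s=cv2.imread('pics/s2.png')
f=lambda a:cv2.resize(a,(400,400),interpolation=cv2.INTER_CUBIC)
cv2.imwrite('pics/rim.png',np.hstack([f(t[160:210,325:375]),f(s[190:260,305:375])]))
E
```

```text
top 90 ((427.2510986328125, 352.1126708984375), (62.9793701171875, 37.04140853881836), 76.18675231933594) [427.3726 352.8946]
top 120 ((426.9728698730469, 351.5902404785156), (67.35432434082031, 39.41288375854492), 75.02531433105469) [427.236  352.2438]
top 140 ((426.7287292480469, 350.7041015625), (70.37681579589844, 41.307918548583984), 76.0803451538086) [426.9951 351.514 ]
side 60 ((429.2336120605469, 347.003662109375), (71.78945922851562, 43.64966583251953), 75.45246887207031) [430.5841 348.6298]
side 90 ((429.63043212890625, 346.51617431640625), (75.06686401367188, 45.490211486816406), 75.22677612304688) [430.3224 347.9399]
side 120 ((430.1523132324219, 345.62054443359375), (78.27539825439453, 48.24066925048828), 74.32105255126953) [429.8843 346.3177]
top (347.7, 183.9) [0.5149 0.0129 0.117 ]
top (352.1, 183.3) [0.5167 0.0004 0.117 ]
side (341.6, 214.6) [0.5292 0.0042 0.117 ]
side (340, 215) [0.5254 0.0029 0.117 ]
side (344, 215) [0.5347 0.0028 0.117 ]
pred rim [351.323  182.4959] [337.2744 215.1146]
```

Sensor centre is about (0.430, 0.3535), with its axis at about 75.5°.

```bash
python3 -c "
from h import *
go([.430,.3535,-.031],-14.5)"
```

```text
shift [-0.4   0.33 21.32] turn [-0.     0.    -0.013]
```

```bash
python3 -m handwheel '[[[-0.4,0.3,4],[0,0,0]],[[-0.4,0.3,9],[0,0,0]],[[-0.4,0.3,14],[0,0,0]],[[-0.4,0.3,16],[0,0,0]],[[-0.4,0.3,16],[0,0,0]]]'
python3 -m handwheel '[[[0,0,1.5],[0,0,0]],[[0,0,3],[0,0,0]],[[0,0,4],[0,0,0]],[[0,0,5.2],[0,0,0]],[[0,0,5.2],[0,0,0]]]'
python3 -c "
from h import *
go([.430,.3535,-.031],-14.5)"
```

```text
t: 20.1
tool_pos: [0.4293, 0.3531, 0.0211]
tool_rot: [1.906, -2.494, -0.0]
contact_force: [-0.3, 0.3, 1.0]
opening: 0.0853
grip_force: 0.0
t: 20.72
tool_pos: [0.4291, 0.3529, -0.0313]
tool_rot: [1.906, -2.494, -0.0]
contact_force: [0.1, -0.7, 0.2]
opening: 0.0854
grip_force: 0.0
shift [-0.08 -0.07 -0.03] turn [ 0.002 -0.002 -0.013]
```

```bash
python3 -m handwheel '[[[0,0,0],[0,0,0]],[[0,0,0],[0,0,0]],[[0,0,0],[0,0,0]],[[0,0,0],[0,0,0]],[[0,0,0],[0,0,0]]]' 1 30
python3 -m handwheel '[[[0,0,-0.5],[0,0,0]],[[0,0,-2],[0,0,0]],[[0,0,-6],[0,0,0]],[[0,0,-12],[0,0,0]],[[0,0,-17],[0,0,0]]]' - 60
python3 -m handwheel '[[[0,0,-2],[0,0,0]],[[0,0,-4.5],[0,0,0]],[[0,0,-4.5],[0,0,0]]]'
python3 -c "
from h import *
go([.52,0.,.18],-14.5)"
```

```text
t: 21.35
tool_pos: [0.4307, 0.3539, -0.0292]
tool_rot: [-1.907, 2.495, -0.0]
contact_force: [-0.7, -1.1, 4.2]
opening: 0.0411
grip_force: 32.4
t: 21.98
tool_pos: [0.4301, 0.3536, 0.1429]
tool_rot: [-1.907, 2.495, -0.0]
contact_force: [0.1, 0.4, -2.5]
opening: 0.0405
grip_force: 62.2
t: 22.35
tool_pos: [0.4307, 0.3539, 0.186]
tool_rot: [-1.906, 2.494, -0.0]
contact_force: [0.6, -0.3, -1.2]
opening: 0.0403
grip_force: 62.2
shift [ 31.8  -17.91   0.58] turn [-0.002  0.002 -0.013]
```

```bash
python3 -m handwheel '[[[5,-2.8,0],[0,0,0]],[[10,-5.6,0],[0,0,0]],[[15,-8.5,0],[0,0,0]],[[20,-11.3,0],[0,0,0]],[[25,-14.1,0],[0,0,0]]]'
python3 -c "
from h import *
go([.5176,-.0072,.15],-14.5);print(ctrl.get_obs()['q'])"
```

```text
t: 22.98
tool_pos: [0.4994, 0.0735, 0.1822]
tool_rot: [1.906, -2.493, -0.004]
contact_force: [0.6, -0.3, -1.6]
opening: 0.0406
grip_force: 62.2
shift [ 7.31 -3.89  3.21] turn [ 0.004 -0.001 -0.012]
[-1.39646244e-03 -2.28875459e-01  1.90014754e+00  3.27275409e-05
  1.47422106e+00 -2.87751894e+00]
```

```bash
python3 -m handwheel '[[[2.5,-1.3,0],[0,0,0]],[[5,-2.6,0],[0,0,0]],[[7.3,-3.9,0],[0,0,0]],[[7.3,-3.9,1.6],[0,0,0]],[[7.3,-3.9,3.2],[0,0,0]]]'
python3 -m handwheel '[[[0,0,1],[0,0,0]],[[0,0,2.5],[0,0,0]],[[0,0,3.5],[0,0,0]],[[0,0,3.5],[0,0,0]],[[0,0,3.5],[0,0,0]]]'
python3 - <<'E'
from h import *
go([.5176,-.0072,.088],-14.5)
t=ctrl.get_image('top');s=ctrl.get_image('side');cv2.imwrite('pics/t3.png',t);cv2.imwrite('pics/s3.png',s)
for q in('exit_rim','window','sensor'):
  for c in('top','side'): print(q,c,[(np.round(r['position'],1).tolist(),round(r['score'],2)) for r in ctrl.landmark_of(c,q)[:4]])
s2=cv2.imread('pics/s2.png')
f=lambda a:cv2.resize(a,(400,400),interpolation=cv2.INTER_CUBIC)
t2=cv2.imread('pics/t2.png');g=lambda a:cv2.resize(a,(400,200),interpolation=cv2.INTER_CUBIC)
A=np.vstack([np.hstack([f(s[190:240,310:360]),f(s2[190:240,310:360])]),np.hstack([g(t[170:195,325:375]),g(t2[170:195,325:375])])])
cv2.imwrite('pics/crop8.png',A)
E
```

```text
t: 23.6
tool_pos: [0.5176, -0.0048, 0.15]
tool_rot: [1.906, -2.494, -0.005]
contact_force: [-0.4, -0.4, -1.1]
opening: 0.0407
grip_force: 62.2
t: 24.22
tool_pos: [0.5195, -0.0054, 0.1187]
tool_rot: [-1.907, 2.495, -0.001]
contact_force: [-0.2, 0.3, -1.2]
opening: 0.0408
grip_force: 62.2
shift [0.23 0.14 3.07] turn [-0.001  0.    -0.012]
exit_rim top [([350.1, 181.7], 0.55)]
exit_rim side [([341.4, 214.8], 0.95)]
window top [([261.1, 173.2], 0.96), ([221.5, 245.0], 0.51), ([351.0, 178.8], 0.42)]
window side [([341.5, 200.0], 0.77), ([265.8, 158.2], 0.64)]
sensor top [([251.7, 179.1], 0.94), ([212.8, 245.2], 0.77), ([357.5, 179.5], 0.56)]
sensor side [([338.5, 231.6], 0.69), ([266.8, 151.9], 0.65), ([339.3, 200.9], 0.54)]
```

View pics/crop8.png

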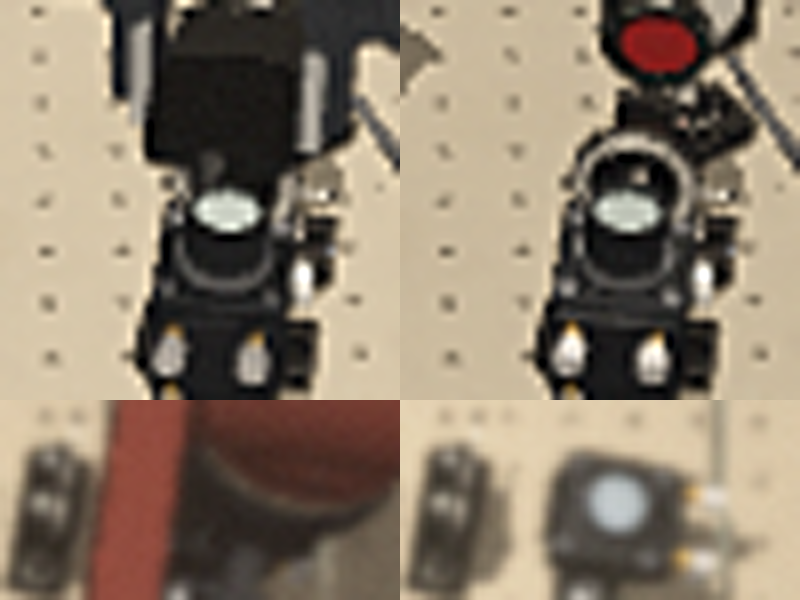

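The picture shows the sensor hanging clear above the tube. The tube's bright exit disc is at side (338.3,216.0) and top (351.4,182.4), and the sensor's lower-left near corner is at about side (328,209.5). I'll check these against the robot-frame estimate.

Run:
```python
from h import *
np.set_printoptions(precision=4,suppress=True)
for c,f,box in(('top','pics/t2.png',(343,175,360,190)),('side','pics/s2.png',(331,211,346,221))):
    x0,y0,x1,y1=box;g=cv2.imread(f)[y0:y1,x0:x1].min(2).astype(float);w=np.clip(g-110,0,None)
    n,l,st,ce=cv2.connectedComponentsWithStats((g>110).astype(np.uint8));i=1+st[1:,4].argmax();w*=l==i
    Y,X=np.mgrid[y0:y1,x0:x1];p=((w*X).sum()/w.sum(),(w*Y).sum()/w.sum());print(c,p,st[i],[atz(c,p,z) for z in(.117,.1)])
T=np.array([.5195,-.0054]);u=np.array([.262,.965]);v=np.array([.965,-.262]);ctr=T-.0006*u
for n,a,b,z in(('nearL bot',-.03,-.021,.158),('nearR bot',-.03,.021,.158),('nearL top',-.03,-.021,.1715),('nearR top',-.03,.021,.1715),('farL top',.03,-.021,.1715),('gland',-.036,0,.165),('win',.0105,0,.158)): 
    q=ctr+a*u+b*v;print(n,pix('side',np.array([*q,z])),pix('top',np.array([*q,z])))
print(atz('side',(341.5,200),.158),atz('side',(328,209.5),.158)[:2]-(ctr-.03*u-.021*v))
g=cv2.imread('pics/s3.png').max(2)
print('cols 318..352');[print(r,g[r,318:352]) for r in range(198,216)]
```

```text
top (np.float64(351.11598609904433), np.float64(175.96177237185057)) [ 0  0 17  8 53] [array([0.5377, 0.0032, 0.117 ]), array([0.5407, 0.0017, 0.1   ])]
side (np.float64(337.93774900398404), np.float64(216.08366533864543)) [ 3  3  9  5 31] [array([ 0.5203, -0.0008,  0.117 ]), array([0.5221, 0.0179, 0.1   ])]
nearL bot [326.3481 211.2412] [364.4707 190.4504]
nearR bot [344.8758 214.3882] [368.4104 175.7427]
nearL top [326.4961 206.6729] [365.0986 189.7944]
nearR top [345.1749 209.8166] [369.0884 174.8882]
farL top [332.2885 189.9991] [343.4749 183.7697]
gland [335.1317 212.2075] [368.9274 183.2849]
win [339.2836 201.2978] [352.0829 179.0785]
[0.5274 0.0086 0.158 ] [0.0039 0.0058]
cols 318..352
198 [215 215 215 216 224 198  28  43 116 172 141  25  28  26  29  28  27  25
  25  29  27  28  27  26  27  26  22  23  40  51 146 171 130  39]
199 [214 214 215 214 220 195  30  43 117 172 141  22  23  26  27  25  28  28
  27  30  29  26  22  32  25  29  25  24  18  47 150 168 126  39]
200 [215 214 215 214 220 200  26  37 115 173 139  22  22  26  29  26  26  26
  28  26  28  29  28  28  28  25  3
[... 1475 characters left out ...]
15 215 215 215 215 215 216 218 227 237 193 155 117  74  26  50
  76  56  21  25  28  29  25  26  23  49  79  92 145 137 131 127]
212 [214 214 215 215 214 215 216 213 213 214 217 222 113  94 172  90  30  54
  61  28  22  24  27  25  25  21  41 134 149  69 143 131 130 130]
213 [214 214 215 214 214 216 213 213 214 213 215 219 141 115 189 104  32  43
  64  50  80  51  30  17  18   8  47 161 152 126 172 144 166 129]
214 [214 215 214 215 216 215 164 192 217 214 214 221 228 183  98 135  38 111
 161 156 195 154 121  76  16  17  53 161 149 135 189 202 253  68]
215 [213 213 214 215 215 215 173 178 219 215 217 220 183  40  99  53 112 233
 220 215 214 217 224 196  43  20  93 195 113  99 130 141 137 163]
```

Run:
```python
from h import *
np.set_printoptions(precision=2,suppress=True,linewidth=200)
u=np.array([.262,.965]);v=np.array([.965,-.262]);ctr=np.array([.4307,.3539])-.0006*u
for z in(.0235,.010):
  for a,b in((-.03,-.021),(-.03,.021),(.03,.021),(.03,-.021)):
    q=np.array([*(ctr+a*u+b*v),z]);print(z,a,b,'side',pix('side',q),'top',pix('top',q))
g=cv2.imread('pics/side0.png').max(2);print('side cols 286..314')
for r in range(150,174):print(r,g[r,286:314])
g=cv2.imread('pics/top0.png').max(2);print('top cols 220..250')
for r in range(203,229):print(r,g[r,220:250])
```

```text
0.0235 -0.03 -0.021 side [290.19 164.47] top [241.63 223.87]
0.0235 -0.03 0.021 side [303.94 166.6 ] top [245.61 210.69]
0.0235 0.03 0.021 side [309.01 155.17] top [227.12 205.4 ]
0.0235 0.03 -0.021 side [295.65 153.17] top [223.09 218.51]
0.01 -0.03 -0.021 side [290.29 168.14] top [242.55 224.03]
0.01 -0.03 0.021 side [303.96 170.27] top [246.48 211.02]
0.01 0.03 0.021 side [309.  158.8] top [228.2  205.79]
0.01 0.03 -0.021 side [295.72 156.79] top [224.22 218.75]
side cols 286..314
150 [197 198 198 197 199 197 197 197 197 198 198 197 198 198 197 194 197 198 197 174 199 199 197 197 197 197 199 175]
151 [196 198 173 124 177 198 197 197 197 198 171 128 180 201 198 195 197 197 171 128 172 198 197 198 197 197 197 153]
152 [199 200 199 201 199 198 197 198 198 206 209 213 211 207 204 201 201 202 202 203 203 200 199 199 198 199 200 201]
153 [197 198 198 200 199 198 198 198 204 212 115 124 179 176 219 215 211 209 206 205 205 201 202 200 199 199 199 199]
154 [197 197 197 197 201 198 198 203 211 156   7  16  14  11  13  73  73 129 178 179 219 212 206 200 199 200 200 198]
155 [197 198 174 151 
[... 4814 characters left out ...]
0 212 193 161 137 110  91  75  72  72  93 116 148 211 230 231 232 232]
224 [230 231 230 231 230 230 228 229 230 230 230 230 231 229 226 218 212 187 158 143 135 134 147 157 176 217 230 231 232 230]
225 [230 230 231 230 228 224 221 227 230 230 230 231 229 226 222 229 229 226 221 216 213 204 205 215 220 228 230 232 230 226]
226 [231 230 230 229 226 206 201 220 229 231 231 231 226 202 203 223 229 231 230 231 226 199 195 220 231 231 232 232 227 206]
227 [230 229 230 229 226 216 210 223 229 230 231 231 229 214 209 224 229 231 230 231 227 213 214 227 231 231 231 232 226 213]
228 [230 230 229 231 230 230 227 229 231 233 231 232 231 228 227 229 229 230 230 231 231 227 228 231 232 232 231 231 231 228]
```

Run:
```python
from h import *
np.set_printoptions(linewidth=200)
a=cv2.imread('pics/s2.png').astype(int);b=cv2.imread('pics/s3.png').astype(int);d=abs(a-b).max(2)
print('diff cols 322..352')
for r in range(200,222):print(r,d[r,322:353])
print('s2')
for r in range(203,220):print(r,a[r,322:353].max(1))
for z in(.10,.117): 
  for dx,dy in((-.0125,0),(.0125,0),(0,-.0125),(0,.0125)): print(z,dx,dy,pix('side',np.array([.5198+dx,.002+dy,z])))
```

```text
diff cols 322..352
200 [ 19   2 186 166  86  28  62 179 178 176 172 176 179 180 187 195 158  54  11  10   6  19   5  37  84  11  58  84  74 186  49]
201 [ 19  30 171 175  85  30  94 184 175 173 171 170 175 176 184  54  34  90  22  22  27  92  62 142 151  24 134 132  36 159 187]
202 [ 14  22  36 102  57  31 106 180 177 178 151 105 179 179 187  49  11  18  20  20  23  21  62 157 152  28 155 114  59  19 117]
203 [ 13  17  24  30  23  34 155 185 176 172 155 135 145 186 193  27  11   2   1   3  23  18  22   7  35  50 157 113  79  12  24]
204 [ 12  13  16  19  28  35 155 182 169 175 175 181 181 185 151  29  10   2   4   2   4   5  26  67   7  40 123  58  26   9   8]
205 [ 13  13  14  15  16  24 200 184 180 175 177 179 182 187 147  21   3   8   9   8   7   4  54 141  35  46  75 116  13   9   7]
206 [ 13  12  12  16  24  10 201 182 176 177 185 181  86  94  26  42  66  64  63  27  24   2  10   4  45  68 152 115  35   7  18]
207 [ 12  13  12  14  22  12 201 179 176 178 181  84  20  59 144 154 184 176 159  80  63  33   7   5  13  62 141 107  45   8   4]
208 [ 13  11  13  13  20   5 201 184 182 
[... 3352 characters left out ...]
206 215  80  90 141  11  59 178 203 199 200 201 200 205  77  44 142 112  48 125  40  41  33  46 144]
218 [201 202 204 204 204 204 208 220  60  37  56   7  18  34  92 177 210 206 123  78  20  34 119 136  90 134  48  51  46  64 161]
219 [202 203 204 202 205 205 209 219  18  48  90  13  20  21  20  22  18  25  23  16  15  45  68  69  65 182  27  13  20  77 186]
0.1 -0.0125 0 [332.03831374 220.69666429]
0.1 0.0125 0 [342.6545883  220.59051315]
0.1 0 -0.0125 [337.6592688  224.29110513]
0.1 0 0.0125 [337.04341465 217.05546139]
0.117 -0.0125 0 [332.27054678 215.33560065]
0.117 0.0125 0 [342.98882073 215.23278457]
0.117 0 -0.0125 [337.94847484 218.92321895]
0.117 0 0.0125 [337.32096247 211.70506888]
```

Run:
```python
from h import *
np.set_printoptions(precision=2,suppress=True,linewidth=200)
def pred(x,y,z0):
    P=[]
    for r,a,b in((.0165,0,.012),(.0135,.012,.026)):
        for z in np.linspace(a,b,5):
            for t in np.linspace(0,6.283,120): P.append(pix('side',np.array([x+r*np.cos(t),y+r*np.sin(t),z0+z])))
    m=np.zeros((400*4,640*4),np.uint8);P=np.array(P)
    return P.min(0),P.max(0)
for f,a in(('side0',(.5196,.0026,.108)),('lift',(.5215,.0024,.1714))):
    p=cv2.imread(f'pics/{f}.png').astype(int);m=(p[...,2]>60)&(p[...,2]>1.8*p[...,1])&(p[...,2]>1.8*p[...,0])
    l,u=pred(*a);print(f,'pred',l,u)
    c0,c1,r0,r1=int(l[0])-6,int(u[0])+7,int(l[1])-6,int(u[1])+7
    for r in range(r0,r1):print(r,p[r,c0:c1,2]*(m[r,c0:c1]))
    print('cols from',c0)
```

```text
side0 pred [330.34 205.8 ] [344.68 222.78]
199 [0 0 0 0 0 0 0 0 0 0 0 0 0 0 0 0 0 0 0 0 0 0 0 0 0 0 0]
200 [0 0 0 0 0 0 0 0 0 0 0 0 0 0 0 0 0 0 0 0 0 0 0 0 0 0 0]
201 [0 0 0 0 0 0 0 0 0 0 0 0 0 0 0 0 0 0 0 0 0 0 0 0 0 0 0]
202 [0 0 0 0 0 0 0 0 0 0 0 0 0 0 0 0 0 0 0 0 0 0 0 0 0 0 0]
203 [0 0 0 0 0 0 0 0 0 0 0 0 0 0 0 0 0 0 0 0 0 0 0 0 0 0 0]
204 [0 0 0 0 0 0 0 0 0 0 0 0 0 0 0 0 0 0 0 0 0 0 0 0 0 0 0]
205 [0 0 0 0 0 0 0 0 0 0 0 0 0 0 0 0 0 0 0 0 0 0 0 0 0 0 0]
206 [  0   0   0   0   0   0   0   0   0   0   0   0  89 133 122 141 108   0   0   0   0   0   0   0   0   0   0]
207 [  0   0   0   0   0   0   0   0   0   0  94 198 235 255 253 255 231 199   0   0   0   0   0   0   0   0   0]
208 [  0   0   0   0   0   0   0   0   0  93 235 255 252 248 248 249 253 240 228 177   0   0   0   0   0   0   0]
209 [  0   0   0   0   0   0   0   0   0 212 255 248 245 244 244 244 246 250 255 255   0   0   0   0   0   0   0]
210 [  0   0   0   0   0   0   0   0 109 255 253 245 244 244 244 243 244 244 224 228 210   0   0   0   0   0   0]
211 [  0   0   0   0   0   0   0   0   0 236 254 247 245 244 245 24
[... 3727 characters left out ...]
0   0   0   0   0   0 160 166 172 175 174 177 178 176 179 176 172 163   0   0   0   0   0   0   0]
201 [  0   0   0   0   0   0   0   0   0 168 176 176 184 184 184 183 185 175 167   0   0   0   0   0   0   0   0]
202 [  0   0   0   0   0   0   0   0   0   0   0 144 191 193 191 190 197 105   0   0   0   0   0   0   0   0   0]
203 [0 0 0 0 0 0 0 0 0 0 0 0 0 0 0 0 0 0 0 0 0 0 0 0 0 0 0]
204 [0 0 0 0 0 0 0 0 0 0 0 0 0 0 0 0 0 0 0 0 0 0 0 0 0 0 0]
205 [0 0 0 0 0 0 0 0 0 0 0 0 0 0 0 0 0 0 0 0 0 0 0 0 0 0 0]
206 [0 0 0 0 0 0 0 0 0 0 0 0 0 0 0 0 0 0 0 0 0 0 0 0 0 0 0]
207 [0 0 0 0 0 0 0 0 0 0 0 0 0 0 0 0 0 0 0 0 0 0 0 0 0 0 0]
208 [0 0 0 0 0 0 0 0 0 0 0 0 0 0 0 0 0 0 0 0 0 0 0 0 0 0 0]
cols from 326
```

Run:
```python
from h import *
np.set_printoptions(linewidth=200)
b=ctrl.get_image('side');print(ctrl.get_obs()['tool_pos'],ctrl.get_obs()['t'],ctrl.get_obs()['wrist_torque'])
ims=sum(ctrl.get_image('side').astype(int) for _ in range(4))
for k,n in((2,'R'),(0,'B')):
  print(n,'x4, cols 326..350')
  for r in range(180,214):print(r,ims[r,326:351,k])
```

```text
[ 0.5190899  -0.00539382  0.11823631] 24.675 [-0.00434988 -0.04103415  0.0179584 ]
R x4, cols 326..350
180 [940 350 155 190 181 187 182 180 191 191 192 191 195 190 185 191 191 172 159 167 176 182 194 175 183]
181 [769  96 169 190 193 181 190 182 152 165 183 191 193 193 193 191 192 190 198 192 192 192 193 170 173]
182 [339 141 182 183 179 172 343 368 305 259 167 189 181 163 169 183 186 191 191 193 184 178 197 175 176]
183 [127 174 184 173 162 257 678 553 713 558  95 201 150 175 151 146 182 189 189 193 185 191 193 187 171]
184 [175 192 188 172 168 515 969 600 458  58  48  66 144 524 451  80 123 178 169 181 192 193 195 185 162]
185 [165 193 187 154 242 645 840 928 615 303  43  77 214 714 727 227 597 435 260 161 184 197 196 196 177]
186 [ 201  169  145  187  506  878  793  906  952  328   32   77   78   81  104  655 1020  990  631  130  187  192  182  196  175]
187 [ 194  192  175  227  654  932  893  884  928  577   21   85   92   44  260  877 1020 1020  651   77  182  194  192  195  187]
188 [188 190 182 173 367 637 904 884 928 549  25  79 103  66 129 541 698 813 246 134 181 184 186 19
[... 5605 characters left out ...]
 83  90  73  85  92  92  93  86  84  92  72 118 447 621 568 123]
208 [720 382  13  78  88  92 101  93  87  98 105  97  97  99  91  95  93  79  86  78 153 548 625 519  57]
209 [710 446  34  38  71  82  83  90  86 153 201 142  89  91  94  92  95  83  69  67  95 173 349 275 270]
210 [702 725 339 205 181  98  92  79 126 191 260 243  81  96  81 100  92 101  90  87 197  97 277 421 408]
211 [681 702 730 620 485 275 293 123 138 198 265 133  79  96  99  99  89  88  72 109 259 267 433 406 400]
212 [676 681 699 718 355 322 597 312 110 192 219  75  61  86  80  88  93  70  94 336 516 214 429 383 386]
213 [680 677 685 697 419 356 649 350 135 170 210 186 290 188 113  68  83  59 161 544 513 415 559 443 533]
```

The sensor hangs clear of the tube. Compared with the prediction, its gland end sits slightly high and the hand about 1–2 mm toward +x. I'll correct by x −2.5 mm, y −3 mm and a 0.04 rad levelling turn, then lower it.

```bash
python3 -m handwheel '[[[0.19,0.16,0],[0,-0.04,0]],[[0.19,0.16,0.8],[0,-0.04,0]],[[0.19,0.16,1.6],[0,-0.04,0]],[[0.19,0.16,2.0],[0,-0.04,0]],[[0.19,0.16,2.0],[0,-0.04,0]]]'
python3 - <<'E'
from h import *
np.set_printoptions(precision=2,suppress=True,linewidth=200)
b=ctrl.get_image('side');o=ctrl.get_obs();T=o['tool_pos'];M=Ro.from_rotvec(o['tool_rot']).as_matrix();print(T,o['contact_force'])
# sensor model in tool frame: centre a along -x
def P(a,b_,h): return pix('side',T+M@np.array([-(a-.0006),-b_,-(.0392+h)]))
for n,a,c,h in(('nL bot',-.03,-.021,0),('nR bot',-.03,.021,0),('nL top',-.03,-.021,.0135),('fL top',.03,-.021,.0135),('fR top',.03,.021,.0135)):print(n,P(a,c,h))
print('window',T+M@np.array([-.0099,0,-.0392]))
a=cv2.imread('pics/s2.png').astype(int);g=b.astype(int).max(2);d=abs(a-b).max(2)
print('img cols 324..350')
for r in range(196,224):print(r,g[r,324:351])
E
```

```text
t: 25.5
tool_pos: [0.5166, -0.0065, 0.0973]
tool_rot: [-1.889, 2.471, 0.039]
contact_force: [-0.2, 0.9, -1.5]
opening: 0.0408
grip_force: 62.2
[ 0.52 -0.01  0.1 ] [-0.61  0.02 -0.88]
nL bot [324.82 219.43]
nR bot [343.13 222.6 ]
nL top [324.91 215.14]
fL top [330.74 197.53]
fR top [348.54 200.47]
window [0.52 0.   0.14]
img cols 324..350
196 [ 48  51  50  53 117 173 230 221 171 204 242  68  13  36 146 148 142 142 147  95  48  48  49  50  48  40  44]
197 [ 48  50  48  43  30 112 239 225 165 180 243 205  31  18  63 146 146 146 147 105  51  51  49  52  51  40  49]
198 [ 51  49  47  44  35 116 242 140  77  83  88  94  89  25  25  48 125 150 152 152  51  49  49  50  46  51  39]
199 [ 50  47  48  42  34 107 207  19  26  32  31  33  39  43  43  41  39  38  59  25  35  51  52  51  50  50  44]
200 [ 46  43  59  40  40 100 111  30  36  40  44  43  42  44  43  43  41  42  42  41  43  46  50  49  50  49  47]
201 [ 46  81 127  37  35 103 134  33  41  42  42  42  45  44  43  43  43  43  42  43  45  48  51  51  49  50  48]
202 [ 90 181 177  64  27  30  47  40  41  41  46  42  45  43  44  42  41  43
[... 1731 characters left out ...]
172  44  48  37]
218 [220 227 159  74  88  31  20  28  28  58  63  70  19  30  28  27  34  26  25  28  76 159 103 145  52  59  50]
219 [219 221 231 200 211 117  18  24  33  53  68  68  28  28  29  26  26  29  28  26  67  82  75 197  33  15  25]
220 [214 190 221 227 234 204   9  28  50  52  75  43  29  30  26  24  31  27  24  27  25  26  45  53  29  36  39]
221 [172 132 196 222 228 200  11  29  64  49  65  30  32  32  29  36  34  31  30  58  44  25  25  62  62  63  72]
222 [220 221 220 221 228 192  11  31  62  52  47  27  30  35  31  34  31  29  37  78  41  21  45 146  99  54  43]
223 [217 216 217 220 231  59  18  24  37  78  60  37  32  26  28  31  33  34  68  87  23  20  93 243 228  42  35]
```

```bash
python3 -m handwheel '[[[0.19,-0.04,0],[0,0,0]],[[0.19,-0.04,0.4],[0,0,0]],[[0.19,-0.04,0.8],[0,0,0]],[[0.19,-0.04,1.0],[0,0,0]],[[0.19,-0.04,1.0],[0,0,0]]]'
python3 -m handwheel '[[[0,0,0],[0,0,0]],[[0,0,0],[0,0,0]],[[0,0,0],[0,0,0]],[[0,0,0],[0,0,0]]]'
python3 - <<'E'
from h import *
np.set_printoptions(precision=4,suppress=True,linewidth=200)
o=ctrl.get_obs();T=o['tool_pos'];M=Ro.from_rotvec(o['tool_rot']).as_matrix();w=T+M@np.array([-.0099,0,-.0392])
print('model window',w,o['contact_force'],o['wrist_torque'],o['dq'].round(3) if hasattr(o['dq'],'round') else o['dq'])
s=ctrl.get_image('side');t=ctrl.get_image('top')
for q in('window','exit_rim','red_cap','iris','filter_flip'):
  for c in('side','top'):print(q,c,[(np.round(r['position'],1).tolist(),round(r['score'],2)) for r in ctrl.landmark_of(c,q)[:3]])
print('pred win',pix('side',w),'rim',pix('side',np.array([.5205,.002,.117])))
p=s.astype(int);m=(p[...,2]>110)&(p[...,1]<75)&(p[...,0]<75);m[:, :370]=0;m[:,402:]=0;m[:280]=0;m[325:]=0
y,x=np.nonzero(m);print('red cup/cap bbox',x.min(),x.max(),y.min(),y.max(),m.sum())
for r in range(210,228):print(r,s[r,322:350].max(1))
E
```

```text
t: 26.18
tool_pos: [0.5167, -0.0083, 0.0877]
tool_rot: [-1.889, 2.471, 0.038]
contact_force: [0.8, -0.0, -2.0]
opening: 0.0406
grip_force: 62.2
t: 26.68
tool_pos: [0.517, -0.0083, 0.0881]
tool_rot: [-1.888, 2.471, 0.038]
contact_force: [-0.7, 0.3, -0.4]
opening: 0.0407
grip_force: 62.2
model window [ 0.5192 -0.0003  0.1277] [-0.7218  0.3028 -0.3867] [-0.0678  0.0159 -0.0121] [-0.001 -0.001  0.     0.001  0.001  0.   ]
window side [([341.2, 213.0], 0.88), ([265.9, 158.2], 0.65)]
window top [([261.2, 173.0], 0.87), ([222.5, 249.1], 0.52)]
exit_rim side [([340.3, 214.2], 0.92), ([337.5, 250.0], 0.55)]
exit_rim top []
red_cap side [([375.7, 245.7], 0.71), ([382.4, 308.9], 0.7), ([301.5, 245.9], 0.56)]
red_cap top [([410.4, 156.9], 0.61), ([343.3, 158.2], 0.46)]
iris side [([333.8, 233.4], 0.62)]
iris top [([328.6, 186.5], 0.61)]
filter_flip side [([342.1, 223.0], 0.53)]
filter_flip top []
pred win [337.6061 212.5381] rim [337.9324 215.2816]
red cup/cap bbox 374 394 299 319 296
210 [ 86  31  56 174 173  24  30  23  29  27  24  23  20  23  21  23  26  26  45  25  49  44  40  55 148 173 132
[... 1311 characters left out ...]
5 218 222 228 236 128 116  30  19  28  25  54  61  70  31  27  25  24  30  28  26  25  23  23  45 145  98  52]
223 [214 216 218 219 224 236 250  73  23  29  30  54  68  59  27  25  24  24  23  27  27  30  30  18  90 243 228  43]
224 [215 216 216 216 217 224 238  73  27  36  28  52  71  62  55  44  44  42  45  38  26  28  28  17 130 255 255  53]
225 [216 216 217 217 217 222 238  84  70  77  44  54  50  82  95  91  93  99  96  70  39  36  28  29 123 240 243  54]
226 [214 216 214 212 216 226 234  30  80  87  62  49  47  29  42  59  59  59  54  23  30  68  48  21 102 226 232 144]
227 [215 214 195 167 200 231 131  26  41  40  42  33  36  32  35  29  29  27  30  30  37  91  84  29  74 186 191 199]
```

```bash
python3 -c "
from station import ctrl
print(ctrl.finish_job())"
```

```text
the job is handed in; nothing more can be done
None
```

I handed the job in with the red cap let go in its cup and the sensor held about a centimetre above the exit tube. No verdict came back, and I could only confirm the window's centring to within a few millimetres.

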